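# Lift-and-slide hatch of the garlic keeper

## Task

Put the garlic bulb away in the wooden keeper. First lift the recessed hatch off its seat by its handle, without taking it out of its channels, slide it a little way towards the shelf, set it down on its runners and let go; then take it by its end tab and slide it fully home under the shelf. Then lower the garlic bulb into the opened compartment and let it go there, leaving the hatch parked open and everything else on the worktop where it is.

Things in the scene. Friction and masses are not known exactly. Their poses are not given: they have to be found in the camera images.
- keeper: Light wooden garlic keeper, a box 174 (x) x 286 (y) mm, fixed to the worktop. Origin: centre of its underside; y along it towards its shelf end, x across, away from the robot at yaw 0, z up. Channel walls: inner faces at x -79 and 79, rims at z 100. Runners along both sides, top z 76. End wall at the -y end, 108 high, inner face y -133: 3 mm behind the seated hatch, so its tab cannot be gripped yet.
- compartment (a point): Centre of the floor of the keeper's compartment, 18 mm above the worktop, axes as the keeper's. Clear inside x -55..55, y -59..59 mm from here (keeper y -133..-15). The hatch covers it until it is fully home.
- shelf_edge (a point): Middle of the lower edge of the keeper's fixed shelf, at keeper (0, 30, 126) mm, axes as the keeper's. The shelf, 8 mm thick, reaches from here 117 mm towards +y; the hatch is parked beneath it. On the runners the hatch's handle passes 8 mm under it, but fingers holding the handle meet this edge.
- hatch_handle (a point): Centre of the aluminium handle block on the loose dark wooden hatch (panel 154x140x8 mm, about 0.22 kg, 2 mm play each side): 14 wide (x), 40 long (y), 24 high, standing on the panel; point 12 mm above the panel's top. Axes as the keeper's. In keeper mm: seated (0, -55, 96); standing on the runners z 106; against the far end wall y 68, 123 mm from the seat.
- hatch_tab (a point): Centre of the aluminium end tab on the same hatch, 70 mm towards -y from the handle's centre: upright plate 50 wide (x), 10 thick (y), 24 high, on the hatch's -y edge; point 12 mm above the panel's top. Gripped along y from above. With the hatch fully home it stands 30 mm or more clear of the shelf's edge.
- hatch_foot (a point): One of the hatch's four feet (14 mm long in y, 10 mm high), at its +x, +y corner, underside. Seated, the feet sink into notches in the runners and lock the hatch; raised more than 10 mm and slid at least 18 mm towards +y they stand on the runners: the hatch lies level and stays, then slides freely to the far end wall.
- garlic_mid (a point): Centre, half-way up, of the whole pale garlic bulb, 49x51 mm across and 51 mm high, about 40 g, standing on the worktop to the left or right of the keeper; z up.
- lemon: yellow lemon lying on the worktop, 70x58x56 mm; it and the garlic may stand in each other's place. Origin at the centre of its underside. To be left alone.
- mandarin: orange mandarin, 63 mm across, 58 mm high, at the back. Origin at the centre of its underside. To be left alone.
- mug: white mug, 64x91x51 mm, at the back. Origin at the centre of its underside. To be left alone.
- egg_cup: green egg cup, 48 mm across, 51 mm high, at the left in front of the toaster. Origin at the centre of its underside. To be left alone.
- teaspoon: metal teaspoon, 139x28x10 mm, lying to the right beside the sink. Origin at the centre of its underside. To be left alone.

How it is judged:
By the outcome, as a careful person would: the job done as asked, in the order asked, and still so for the second after the job is handed in, with the robot touching nothing.
It also fails if it takes over 61 s, if anything falls off the work surface, if the arm or the gripper's body presses on something with over 40 N, if the wrist force passes 120 N, or if a joint passes its speed limit or range.

## Robot

A 6-joint arm with a two-finger parallel gripper is mounted at the origin on a cart in front of the work surface, level with it; the furniture and walls round the work are solid. World frame = base frame: x ahead of the robot, y to its left, z up, the work surface at z = 0. Lengths are in m, angles in rad, forces in N, time in s.
With the tool pointing down it reaches from about 0.35 to 0.975 m from the base axis. Payload 4.9 kg.
Tool frame: the origin (TCP) lies at the very end of the fingers, on their centre line; the grasp point (between the pads) lies manip.grip_point_offset behind it (manip.grip_point_offset is the distance from the TCP to the grasp point, in m); z points along the fingers, y is the direction in which the jaws open and shut (so a half turn about z gives the same grasp; the last joint's range is limited). The gripper opens to 85 mm and grips with 20 to 120 N. Pads are 22 mm wide; open, the fingers measure 114 mm over their backs; the gripper's body (76 mm by 85 mm) begins 54 mm behind the grasp point. The pads swing forward as they close: fully open they stand 13 mm farther back than shut.
Start: joints at [-1.403, 0.053, 1.613, -0, 1.476, -0.119], TCP at [0.177, -0.599, 0.231] pointing down, gripper open.
Joint ranges: [-3.01, 3.01], [-1.01, 2.22], [0.06, 2.58], [-1.02, 4.17], [0.09, 2.62], [-3.14, 3.14]. Speed limits (rad/s): [2.57, 2.57, 3.14, 3.14, 3.14, 3.14].

## Interface

Orientations are given as a unit quaternion [w, x, y, z].
In Python, from plant import status, grab_frame, camera_params, ticket, boxes_of, outline_of, manip gives the robot as it stands. The module is installed in compiled form; this text tells all that it offers.
- The arm moves only by the tool play_rows, never from a script. Its argument "deltas" is a list of rows, each a list of 2 entries, a list of its own where there are three numbers: the shift along the world's x, y, z in m, then the turn about the world's z in rad. A call has 1 to 5 rows; each row is the pose to reach, as a shift and turn from the pose commanded when the call began; what a row does not reach only later rows make up. A row lasts 1/8 s, in which the tool goes at most 62.5 mm and 10.7 degrees, less where a joint would pass 70% of its speed; a pose out of reach is approached as far as the arm can. A call with a gripper value outside its range is refused whole. "grip" is the opening, from -1 (shut) to 1 (fully open), set as the call begins (left out, the last holds). The fingers move at their own pace and stop on an object; the grip force is fixed at half the most. Time passes only in rows, so rows that repeat a pose let the fingers close. It gives the time, the measured TCP pose, the force and the opening at its end, in the units of the state.
- status.state(): the state, without advancing time (a new reading comes with each control period).
- grab_frame(name): name is "side" or "top" or "wrist"; returns (picture, depth): 420x560x3 uint8, blue, green, red; 420x560 float32, m along the optical axis (not along the pixel's ray), 0 where there is no reading.
- camera_params(name): a dict with "mtx" (3x3 intrinsics, pixels), "distortion" ([k1, k2, p1, p2, k3] as OpenCV has them; the pictures are not rectified), "world_from_camera" (4x4, takes a point from camera to world coordinates). Camera axes: x right, y up, looking along -z (the intrinsics and any distortion apply to the point x, -y, -z); pixel columns grow to the right and rows downward; lengths in m; the calibration is good to about 2 mm. A picture is of the moment at which its call begins: read the wrist's pose just before it. camera_params takes no time and is no camera call; for the wrist camera it gives the pose at the moment of the call.
- ticket.job_done(): hands the job in, once; it reports no verdict.
Trained networks look in the newest picture that a camera, given by its name, has taken for a name from the list of things; names that differ only in an ending like _2 or _b are one class to them, and where a whole thing is asked for, a point or a joint stands for the part that bears it (a point fixed in the world has none). Each returns a list of dicts, best first, with "confidence" (0 to 1); they miss things now and then, are a little off and sometimes report something else, mostly with a low value. They report only what shows in the picture. A call takes as long as a camera call.
- boxes_of(camera, name): "box" ([left, top, right, bottom] in pixels, round what is visible of it).
- outline_of(camera, name): "region" (420x560 bool, what is visible of it) and "box" ([left, top, right, bottom] in pixels, round what is visible of it).
The state is a dict: "time": time; "joint_pos": joint angles; "joint_vel": joint speeds; "joint_efforts": joint torques, N m; "tool_pos": TCP position; "tool_rot": TCP orientation; "contact_force": force on the tool from outside, world axes, zero at the start; "ft_torque": the same for the moment, N m; "gripper_width": opening from 0.0 (shut) to 1.0 (fully open).
Only numpy, scipy, OpenCV 4.12 (cv2) and the standard library are available. Lean on these libraries where they do the work, as an engineer would, in place of code of your own. Each camera call takes 0.05 s, during which the arm holds its last target.

## Working session

There is one attempt and no reset: what is moved stays moved. The work goes in short steps, Python scripts to look and compute and a tool call to move; the robot and the scene stay as the last step left them, time stands still between calls to the robot, and variables do not carry over. Pictures are saved under pics/ and viewed, and the job is handed in when it is done.

Besides the shell and the picture viewer there is one more tool, called after "Call:" in YAML: its name, and indented under it one key for each argument. play_rows: Moves the arm, as the interface text tells. Its arguments: {"type":"object","properties":{"deltas":{"type":"array"},"grip":{"type":"number"}},"required":["deltas"]}

```bash
mkdir -p pics; cat > h.py <<'E'
import numpy as np, cv2
from plant import status, grab_frame, camera_params, ticket, boxes_of, outline_of, manip
def pix2world(cam,P,uv,d):
    K=np.array(P["mtx"]);D=np.array(P["distortion"]);T=np.array(P["world_from_camera"])
    uv=np.asarray(uv,float).reshape(-1,1,2); n=cv2.undistortPoints(uv,K,D)[:,0]
    d=np.asarray(d,float).reshape(-1)
    c=np.stack([n[:,0]*d,-n[:,1]*d,-d,np.ones_like(d)],1)
    return (c@T.T)[:,:3]
def cloud(P,depth,mask):
    v,u=np.nonzero(mask&(depth>0)); return pix2world(None,P,np.stack([u,v],1),depth[v,u])
def w2pix(P,X):
    K=np.array(P["mtx"]);D=np.array(P["distortion"]);T=np.linalg.inv(np.array(P["world_from_camera"]))
    X=np.atleast_2d(X); c=(np.c_[X,np.ones(len(X))]@T.T)[:,:3]; c=c*[1,-1,-1]
    return cv2.projectPoints(c,np.zeros(3),np.zeros(3),K,D)[0][:,0]
E
python3 - <<'E'
from h import *
print(manip.grip_point_offset, status.state())
for n in ["side","top"]:
    p,d=grab_frame(n); P=camera_params(n); cv2.imwrite(f"pics/{n}0.png",p); np.savez(f"{n}0.npz",p=p,d=d,**{k:np.array(v) for k,v in P.items()})
    print(n,np.round(P["world_from_camera"],3).tolist())
    for t in ["keeper","hatch_handle","garlic_mid","lemon"]:
        print(n,t,[(b["box"],round(b["confidence"],2)) for b in boxes_of(n,t)[:3]])
E
```

```text
0.0187 {'time': 0.0, 'joint_pos': array([-1.40301911e+00,  5.33618651e-02,  1.61426371e+00,  2.82262848e-05,
        1.47600956e+00, -1.18986757e-01]), 'joint_vel': array([ 0.00195109, -0.00071243,  0.00123525,  0.0008525 , -0.00064841,
        0.00114725]), 'joint_efforts': array([-8.93162123e-04, -3.93686235e+01, -3.70179391e+01, -2.49434142e-04,
        6.94626564e-03, -7.35982326e-06]), 'tool_pos': array([ 0.17669418, -0.59886546,  0.23007801]), 'tool_rot': array([-1.02127744e-03,  9.89738078e-01,  1.42889798e-01, -1.08666424e-05]), 'contact_force': array([1.36933563, 0.52301268, 0.84061142]), 'ft_torque': array([0.06854239, 0.00575277, 0.01546092]), 'gripper_width': 1.002428744423002}
side [[0.911, 0.176, -0.372, 0.096], [-0.412, 0.383, -0.827, -1.014], [-0.003, 0.907, 0.421, 0.609], [0.0, 0.0, 0.0, 1.0]]
side keeper [([222.6, 177.8, 316.3, 260.6], 0.55)]
side hatch_handle [([244.5, 205.2, 299.4, 228.8], 0.87)]
side garlic_mid [([243.7, 205.1, 298.3, 230.1], 0.73)]
side lemon [([251.5, 286.8, 279.9, 310.8], 0.71)]
top [[-0.02, 0.993, -0.113, 0.46], [-1.0, -0.017, 0.024, 0.028], [0.022, 0.114, 0.993, 1.079], [0.0, 0.0, 0.0, 1.0]]
top keeper [([189.5, 197.7, 322.7, 279.6], 0.73)]
top hatch_handle [([252.7, 199.8, 318.8, 268.7], 0.65), ([190.5, 191.9, 326.2, 281.6], 0.58)]
top garlic_mid [([144.4, 269.6, 162.7, 297.2], 0.88), ([254.4, 199.7, 317.9, 271.2], 0.15)]
top lemon [([385.7, 276.3, 410.4, 298.6], 0.9), ([261.8, 144.7, 289.7, 170.3], 0.32)]
```

View pics/top0.png

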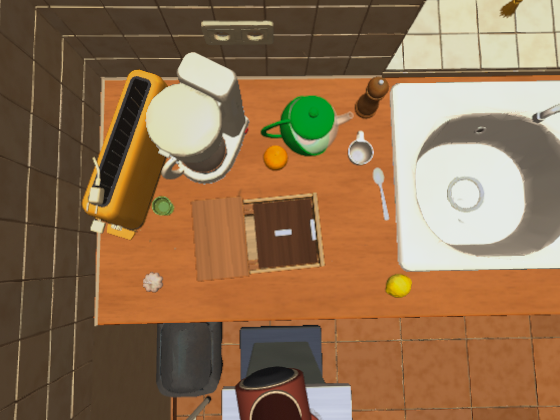

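View pics/side0.png

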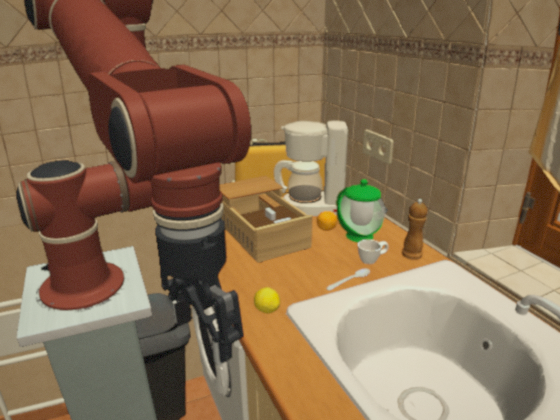

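The top view shows the keeper with its shelf on the left at px 193–250. The handle is at (283,233), the tab at (313,230), the garlic at (152,282) and the lemon at (399,286). Next I'll measure their positions.

```bash
python3 - <<'E'
from h import *
z=dict(np.load("top0.npz")); d=z["d"]; p=z["p"]
P={k:z[k] for k in ["mtx","distortion","world_from_camera"]}
print(z["mtx"].tolist())
H,W=d.shape; v,u=np.mgrid[:H,:W]
X=pix2world(None,P,np.stack([u.ravel(),v.ravel()],1),d.ravel()).reshape(H,W,3)
np.save("topX.npy",X)
# table height
for uv in [(170,300),(350,290),(340,230)]: print(uv,X[uv[1],uv[0]].round(4))
for uv in [(283,233),(278,233),(288,233),(313,230),(313,222),(313,238),(220,240),(270,215),(295,250),(152,282)]: print(uv,X[uv[1],uv[0]].round(4))
roi=np.zeros((H,W),bool); roi[185:290,185:330]=1
# shelf
m=roi&(abs(X[...,2]-.134)<.006)&(d>0)&(u<260)
pts=X[m]; print("shelf",m.sum(),pts.mean(0),cv2.minAreaRect((pts[:,:2]*1000).astype(np.float32)))
m=roi&(X[...,2]>.03)&(d>0); pts=X[m]; print("keeper",cv2.minAreaRect((pts[:,:2]*1000).astype(np.float32)))
gm=np.zeros((H,W),bool); gm[262:305,135:172]=1; m=gm&(X[...,2]>.012); pts=X[m]; print("garlic",m.sum(),pts.mean(0),pts.min(0),pts.max(0))
b=cv2.resize(p[185:290,130:340],None,fx=3.8,fy=3.8,interpolation=cv2.INTER_CUBIC); cv2.imwrite("pics/crop0.png",b)
E
```

```text
[[419.69990874890357, 0.0, 281.9902143215615], [0.0, 419.69990874890357, 212.11120700597994], [0.0, 0.0, 1.0]]
(170, 300) [0.3659 0.2864 0.0007]
(350, 290) [ 0.3805 -0.1682 -0.0029]
(340, 230) [ 0.5337 -0.1474  0.002 ]
(283, 233) [0.5219 0.0025 0.1069]
(278, 233) [0.5219 0.0141 0.1106]
(288, 233) [ 0.5216 -0.0091  0.1088]
(313, 230) [ 0.5277 -0.0676  0.1056]
(313, 222) [ 0.5459 -0.0676  0.1109]
(313, 238) [ 0.5091 -0.067   0.1054]
(220, 240) [0.5072 0.145  0.1318]
(270, 215) [0.5668 0.032  0.0848]
(295, 250) [ 0.4827 -0.0259  0.0806]
(152, 282) [0.4134 0.32   0.0427]
shelf 4192 [0.51060079 0.14665568 0.13351224] ((511.8814392089844, 146.85946655273438), (182.0675048828125, 117.00015258789062), 4.559972286224365)
keeper ((519.0339965820312, 59.572731018066406), (182.0544891357422, 292.2067565917969), 4.641860485076904)
garlic 313 [0.41395751 0.31547516 0.05512067] [0.38779983 0.02757095 0.01401549] [0.45974169 0.34741509 1.07931189]
```

View pics/crop0.png

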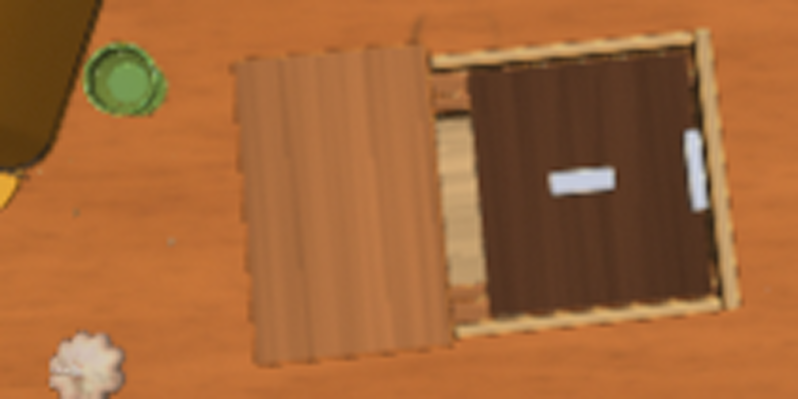

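Keeper yaw is about +4.6°: the rectangle fit and the handle-to-tab vector agree. Measured heights are plausible. Next I move above the handle.

Call:
play_rows:
  deltas:
    - [[0.031,0.054,0.004],0.124]
    - [[0.062,0.108,0.008],0.248]
    - [[0.093,0.162,0.012],0.372]
    - [[0.124,0.216,0.016],0.496]
    - [[0.155,0.27,0.02],0.62]
  grip: 1

```text
time: 1.12
tool_pos: [0.3325, -0.3277, 0.2517]
tool_rot: [0.001, 0.898, 0.44, 0.0]
contact_force: [1.1, 0.5, -0.4]
gripper_width: 0.999
```

Call:
play_rows:
  deltas:
    - [[0.031,0.054,0.0],0.124]
    - [[0.062,0.108,0.0],0.248]
    - [[0.093,0.162,0.0],0.372]
    - [[0.124,0.216,0.0],0.496]
    - [[0.155,0.27,0.0],0.62]

```text
time: 1.75
tool_pos: [0.4876, -0.0575, 0.2518]
tool_rot: [0.001, 0.721, 0.693, 0.0]
contact_force: [0.4, -0.5, -0.4]
gripper_width: 0.996
```

Call:
play_rows:
  deltas:
    - [[0.031,0.054,0.0],0.12]
    - [[0.035,0.06,0.0],0.125]
    - [[0.035,0.06,0.0],0.125]

```text
time: 2.12
tool_pos: [0.5217, 0.0007, 0.2512]
tool_rot: [-0.0, 0.678, 0.735, -0.0]
contact_force: [0.2, -0.6, -0.9]
gripper_width: 1.0
```

```bash
python3 - <<'E'
from h import *
P=camera_params("wrist"); p,d=grab_frame("wrist"); 
H,W=d.shape; v,u=np.mgrid[:H,:W]
X=pix2world(None,P,np.stack([u.ravel(),v.ravel()],1),d.ravel()).reshape(H,W,3)
np.savez("w1.npz",X=X,p=p,d=d); print(np.round(P["world_from_camera"],3).tolist())
cv2.imwrite("pics/w1.png",p)
hsv=cv2.cvtColor(p,cv2.COLOR_BGR2HSV)
hi=(X[...,2]>.096)&(X[...,2]<.116)&(hsv[...,1]<60)&(d>0)&(p.min(2)>110)
n,l,s,c=cv2.connectedComponentsWithStats(hi.astype(np.uint8))
for i in range(1,n):
    if s[i,4]>60:
        q=X[l==i]; print(s[i],q.mean(0).round(4),cv2.minAreaRect((q[:,:2]*1000).astype(np.float32)))
for t in ["hatch_handle","hatch_tab"]:
    print(t,[(b["box"],round(b["confidence"],2)) for b in boxes_of("wrist",t)[:3]])
E
```

```text
[[0.997, -0.078, -0.022, 0.516], [0.081, 0.955, 0.284, 0.072], [-0.001, -0.285, 0.959, 0.394], [0.0, 0.0, 0.0, 1.0]]
[272 171  16  43 663] [0.5248 0.0036 0.1075] ((525.0060424804688, 2.9500350952148438), (13.840572357177734, 39.046199798583984), 4.523439884185791)
[254 258  51  10 499] [ 0.5306 -0.0667  0.1065] ((530.6911010742188, -68.41582489013672), (50.421878814697266, 13.835457801818848), 4.272377967834473)
[460 264  18  19 142] [ 0.7226 -0.0625  0.1057] ((722.264892578125, -63.12043380737305), (7.890605926513672, 16.2597713470459), 13.461677551269531)
hatch_handle []
hatch_tab [([199.8, 122.1, 363.4, 267.2], 0.78)]
```

View pics/w1.png

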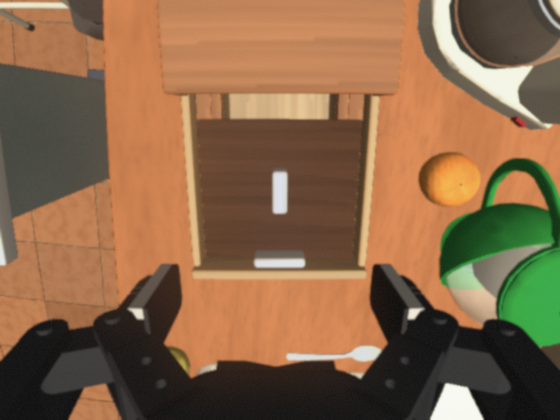

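The wrist view puts the handle at px (280,192) and the tab at (280,263). The wrist measures the handle at (0.525, 0.003) and the top camera at (0.522, 0.0025), with yaw 4.5°, so they agree. I'll descend with the jaws along keeper x.

Call:
play_rows:
  deltas:
    - [[0.001,0.002,-0.05],0]
    - [[0.002,0.002,-0.1],0]
    - [[0.002,0.002,-0.13],0]
    - [[0.002,0.002,-0.145],0]
    - [[0.002,0.002,-0.155],0]
  grip: 0

```text
time: 2.9
tool_pos: [0.5241, 0.0017, 0.0965]
tool_rot: [0.0, 0.678, 0.735, 0.0]
contact_force: [0.6, 0.4, 0.5]
gripper_width: 0.506
```

Call:
play_rows:
  deltas:
    - [[0,0,-0.004],0]
    - [[0,0,-0.008],0]
    - [[0,0,-0.008],0]

```text
time: 3.28
tool_pos: [0.5241, 0.0025, 0.0888]
tool_rot: [0.0, 0.678, 0.735, 0.0]
contact_force: [-0.7, -0.6, 0.6]
gripper_width: 0.501
```

Call:
play_rows:
  deltas:
    - [[0,0,0],0]
    - [[0,0,0],0]
    - [[0,0,0],0]
    - [[0,0,0],0]
    - [[0,0,0],0]
  grip: -1

```text
time: 3.9
tool_pos: [0.5243, 0.0025, 0.0891]
tool_rot: [0.0, 0.678, 0.735, 0.0]
contact_force: [-0.6, 1.0, 5.1]
gripper_width: 0.148
```

Call:
play_rows:
  deltas:
    - [[0,0,0.004],0]
    - [[0,0,0.008],0]
    - [[0,0,0.012],0]
    - [[0,0,0.015],0]
    - [[0,0,0.015],0]

```text
time: 4.53
tool_pos: [0.5237, 0.0025, 0.1035]
tool_rot: [-0.0, 0.678, 0.735, -0.0]
contact_force: [0.3, -0.6, -2.0]
gripper_width: 0.147
```

```bash
cat > lk.py <<'E'
from h import *
import sys
def look(cam,tag,crop=None,sc=1):
    P=camera_params(cam); p,d=grab_frame(cam); H,W=d.shape; v,u=np.mgrid[:H,:W]
    X=pix2world(None,P,np.stack([u.ravel(),v.ravel()],1),d.ravel()).reshape(H,W,3)
    q=p if crop is None else p[crop[1]:crop[3],crop[0]:crop[2]]
    cv2.imwrite(f"pics/{tag}.png",cv2.resize(q,None,fx=sc,fy=sc,interpolation=cv2.INTER_CUBIC))
    return P,p,d,X
E
python3 - <<'E'
from lk import *
look("side","s2",(190,150,350,290),4); P,p,d,X=look("wrist","w2")
# hatch panel plane
hsv=cv2.cvtColor(p,cv2.COLOR_BGR2HSV)
m=(p.max(2)<90)&(X[...,2]>.07)&(X[...,2]<.12)&(d>0)&(abs(X[...,0]-.525)<.07)&(abs(X[...,1])<.08)
q=X[m]; A=np.c_[q[:,:2]-[.524,.0025],np.ones(len(q))]; print(m.sum(),np.linalg.lstsq(A,q[:,2],rcond=None)[0])
E
```

```text
331 [-0.24730971 -0.04987155  0.11054483]
```

View pics/s2.png

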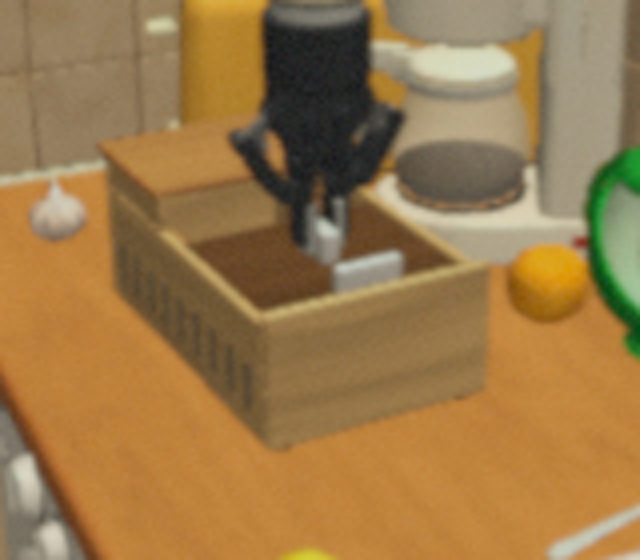

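View pics/w2.png

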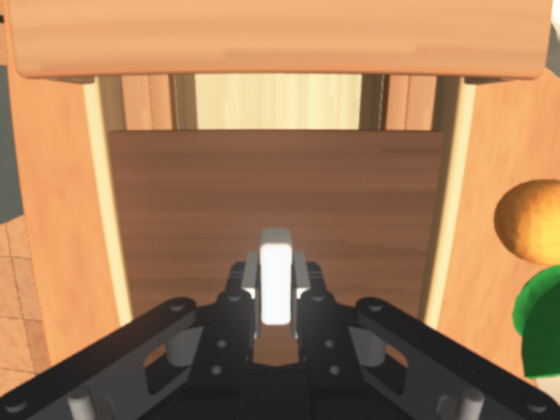

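The hatch is gripped and level. It is raised about 14 mm inside its channels, and the force reads −2 N, which is about its weight. Now I slide it 35 mm towards the shelf.

Call:
play_rows:
  deltas:
    - [[-0.0006,0.008,0.001],0]
    - [[-0.0013,0.016,0.001],0]
    - [[-0.002,0.025,0.001],0]
    - [[-0.0028,0.035,0.001],0]
    - [[-0.0028,0.035,0.001],0]

```text
time: 5.25
tool_pos: [0.5209, 0.0384, 0.1042]
tool_rot: [-0.0, 0.677, 0.736, -0.0]
contact_force: [-0.3, -0.4, -2.1]
gripper_width: 0.149
```

Call:
play_rows:
  deltas:
    - [[0,0,-0.002],0]
    - [[0,0,-0.004],0]
    - [[0,0,-0.005],0]
    - [[0,0,-0.006],0]
    - [[0,0,-0.006],0]

```text
time: 5.88
tool_pos: [0.5212, 0.0373, 0.0991]
tool_rot: [0.0, 0.678, 0.735, -0.0]
contact_force: [-3.2, -1.0, 4.1]
gripper_width: 0.149
```

It has touched down on the runners (+4 N). Release.

Call:
play_rows:
  deltas:
    - [[0,0,0],0]
    - [[0,0,0],0]
    - [[0,0,0.0],0]
    - [[0,0,0.0],0]
  grip: 0

```text
time: 6.38
tool_pos: [0.521, 0.0376, 0.0982]
tool_rot: [0.0, 0.678, 0.735, 0.0]
contact_force: [-0.4, 1.1, -1.0]
gripper_width: 0.501
```

Call:
play_rows:
  deltas:
    - [[0,0,0.03],0]
    - [[0,-0.02,0.08],-0.18]
    - [[0,-0.05,0.13],-0.36]
    - [[0,-0.075,0.16],-0.54]
    - [[0,-0.075,0.16],-0.72]

```text
time: 7.0
tool_pos: [0.5227, -0.0393, 0.2625]
tool_rot: [0.002, 0.895, 0.446, 0.003]
contact_force: [0.4, 0.5, -0.5]
gripper_width: 0.499
```

```bash
cat > alum.py <<'E'
from lk import *
def alum(cam,tag,zlo=.09,zhi=.13):
    P,p,d,X=look(cam,tag)
    hsv=cv2.cvtColor(p,cv2.COLOR_BGR2HSV)
    hi=(X[...,2]>zlo)&(X[...,2]<zhi)&(hsv[...,1]<60)&(d>0)&(p.min(2)>110)
    n,l,s,c=cv2.connectedComponentsWithStats(hi.astype(np.uint8))
    for i in range(1,n):
        if s[i,4]>20:
            q=X[l==i]; print(s[i],q.mean(0).round(4),cv2.minAreaRect((q[:,:2]*1000).astype(np.float32)))
    return P,p,d,X
E
python3 - <<'E'
from alum import *
print(status.state()["tool_pos"])
P,p,d,X=alum("wrist","w3")
m=(p.max(2)<110)&(X[...,2]>.07)&(X[...,2]<.12)&(d>0)&(abs(X[...,0]-.522)<.06)&(abs(X[...,1]-.035)<.06)
q=X[m]; A=np.c_[q[:,:2]-[.522,.037],np.ones(len(q))]; print(m.sum(),np.linalg.lstsq(A,q[:,2],rcond=None)[0])
E
```

```text
[ 0.52272089 -0.03926972  0.26252697]
[490   2  17  23  94] [ 0.7572 -0.0262  0.1284] ((758.9056396484375, -25.362098693847656), (18.865718841552734, 4.350421905517578), 26.223722457885742)
[460  61  53  50 740] [ 0.7259 -0.0685  0.1119] ((727.4061889648438, -71.80793762207031), (17.23257827758789, 47.22831726074219), 16.692020416259766)
[546 104  14   6  69] [ 0.7689 -0.1218  0.1232] ((772.9658813476562, -124.81243133544922), (4.370437145233154, 31.214035034179688), 55.232322692871094)
[199 106  41  43 754] [0.5215 0.0377 0.1171] ((519.6500854492188, 39.24766540527344), (17.25213050842285, 43.03493118286133), 6.6726508140563965)
[251 165  45  42 575] [ 0.5276 -0.0319  0.1174] ((526.5082397460938, -32.33979034423828), (50.043975830078125, 9.842182159423828), 4.734897613525391)
15779 [-0.00085874  0.00033181  0.09414923]
```

View pics/w3.png

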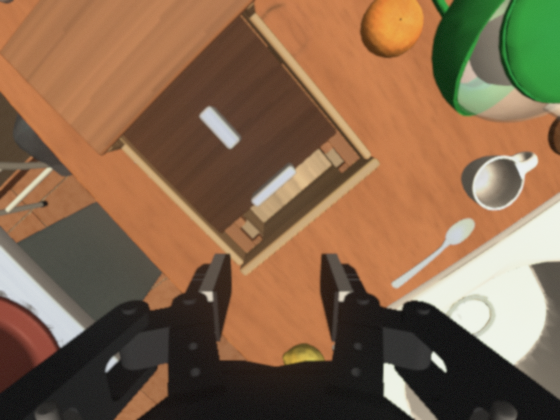

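The hatch stands level at z 0.094 on the runners, with the tab at (0.5267, −0.0323) clear of the end wall. Now I turn and take the tab along y with the jaws partly open.

Call:
play_rows:
  deltas:
    - [[0.003,0.0025,-0.03],-0.18]
    - [[0.0055,0.0047,-0.06],-0.36]
    - [[0.0055,0.0047,-0.08],-0.54]
    - [[0.0055,0.0047,-0.1],-0.72]
    - [[0.0055,0.0047,-0.11],-0.852]
  grip: -0.3

```text
time: 7.68
tool_pos: [0.5253, -0.0322, 0.146]
tool_rot: [-0.0, 0.999, 0.039, -0.002]
contact_force: [-0.2, -1.1, -0.1]
gripper_width: 0.348
```

Call:
play_rows:
  deltas:
    - [[0,0,-0.005],0]
    - [[0,0,-0.01],0]
    - [[0,0,-0.01],0]

```text
time: 8.05
tool_pos: [0.5264, -0.0327, 0.1382]
tool_rot: [-0.0, 0.999, 0.041, -0.0]
contact_force: [-0.4, 0.4, -0.8]
gripper_width: 0.351
```

```bash
python3 - <<'E'
from alum import *
print(status.state()["tool_pos"],status.state()["gripper_width"])
look("side","s4",(190,150,350,290),4);alum("wrist","w4")
E
```

```text
[ 0.52641611 -0.03265459  0.13815971] 0.3510987771872074
[ 264  198   19   92 1584] [ 0.5296 -0.0323  0.1165] ((520.2708129882812, -32.55555725097656), (63.25336837768555, 10.58262825012207), 4.985077381134033)
[ 113  227   76   34 2315] [0.5233 0.0364 0.1142] ((515.5278930664062, 42.94999694824219), (25.686887741088867, 52.4515380859375), 4.370944499969482)
```

View pics/s4.png

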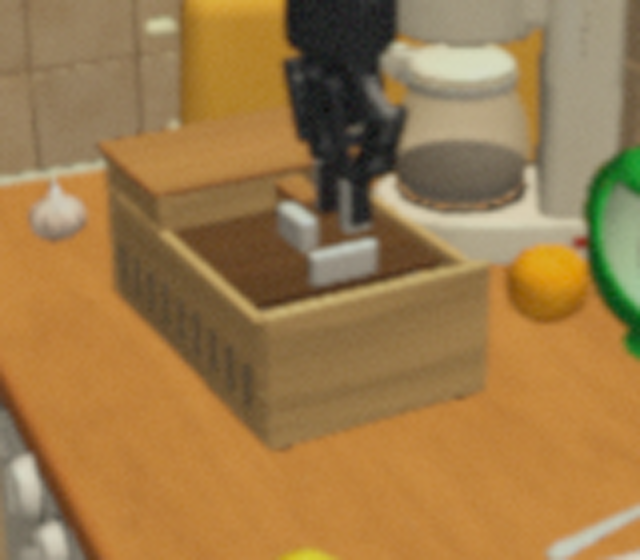

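View pics/w4.png

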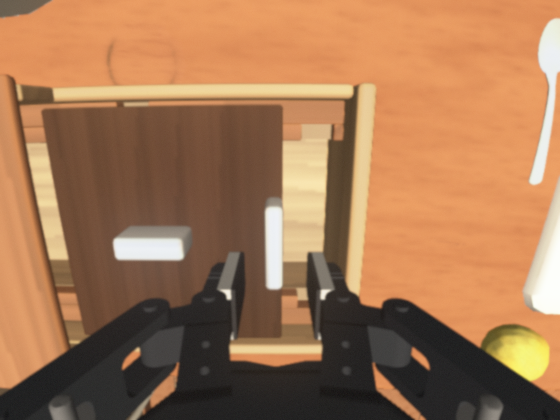

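The wrist view shows the fingers at px 237 and 318 straddling the tab (x≈274), clear of the end wall (x≈365). I'll descend and grip.

Call:
play_rows:
  deltas:
    - [[0,0,-0.01],0]
    - [[0,0,-0.02],0]
    - [[0,0,-0.03],0]
    - [[0,0,-0.039],0]
    - [[0,0,-0.039],0]

```text
time: 8.78
tool_pos: [0.5257, -0.0326, 0.098]
tool_rot: [-0.0, 0.999, 0.04, -0.001]
contact_force: [-0.6, -0.4, -1.2]
gripper_width: 0.348
```

Call:
play_rows:
  deltas:
    - [[0,0,0],0]
    - [[0,0,0],0]
    - [[0,0,0],0]
    - [[0,0,0],0]
  grip: -1

```text
time: 9.28
tool_pos: [0.5268, -0.0329, 0.0998]
tool_rot: [0.0, 0.999, 0.04, 0.0]
contact_force: [-0.4, -1.0, 0.9]
gripper_width: 0.101
```

Call:
play_rows:
  deltas:
    - [[-0.0008,0.01,0],0]
    - [[-0.002,0.025,0],0]
    - [[-0.0036,0.045,0],0]
    - [[-0.0051,0.065,0],0]
    - [[-0.0063,0.08,0],0]

```text
time: 9.9
tool_pos: [0.5203, 0.0485, 0.0998]
tool_rot: [0.0, 0.999, 0.04, 0.0]
contact_force: [1.3, -2.5, 2.9]
gripper_width: 0.097
```

Call:
play_rows:
  deltas:
    - [[-0.0002,0.003,0],0]
    - [[-0.0005,0.006,0],0]
    - [[-0.0006,0.008,0],0]
    - [[-0.0007,0.009,0],0]
    - [[-0.0007,0.009,0],0]

```text
time: 10.52
tool_pos: [0.5199, 0.0558, 0.0997]
tool_rot: [0.0, 0.999, 0.04, 0.0]
contact_force: [-0.5, -3.5, 5.0]
gripper_width: 0.1
```

Call:
play_rows:
  deltas:
    - [[-0.0001,0.001,0],0]
    - [[-0.0002,0.002,0],0]
    - [[-0.0003,0.003,0],0]
    - [[-0.0003,0.003,0],0]

```text
time: 11.02
tool_pos: [0.52, 0.0562, 0.0998]
tool_rot: [0.003, 0.999, 0.04, 0.001]
contact_force: [1.0, -12.7, 4.4]
gripper_width: 0.098
```

It has stopped against the far wall: −12.7 N with no further motion. I'll relax the push and open narrowly.

Call:
play_rows:
  deltas:
    - [[0.0003,-0.003,0],0]
    - [[0.0003,-0.003,0],0]

```text
time: 11.28
tool_pos: [0.52, 0.0562, 0.0998]
tool_rot: [-0.001, 0.999, 0.039, 0.0]
contact_force: [1.4, -2.2, 6.1]
gripper_width: 0.1
```

Call:
play_rows:
  deltas:
    - [[0,0,0],0]
    - [[0,0,0],0]
    - [[0,0,0],0]
  grip: -0.53

```text
time: 11.65
tool_pos: [0.5189, 0.0565, 0.0986]
tool_rot: [-0.0, 0.999, 0.04, -0.001]
contact_force: [0.8, -0.5, 0.2]
gripper_width: 0.233
```

Call:
play_rows:
  deltas:
    - [[0,0,0.03],0]
    - [[0,0,0.06],0]
    - [[0,0,0.1],0]
    - [[0,0,0.15],0]
    - [[-0.02,-0.02,0.2],0]

```text
time: 12.28
tool_pos: [0.4993, 0.0368, 0.3003]
tool_rot: [-0.0, 0.999, 0.041, -0.0]
contact_force: [-0.3, -1.0, 0.9]
gripper_width: 0.232
```

```bash
python3 - <<'E'
from alum import *
print(status.state()["tool_pos"])
P,p,d,X=alum("wrist","w5")
P,p,d,X=look("top","t5",(130,170,340,310),3.8)
print(X[282,152], [(b["box"],round(b["confidence"],2)) for b in boxes_of("top","garlic_mid")[:2]])
m=np.zeros(d.shape,bool); m[262:305,135:172]=1; m&=(X[...,2]>.012)&(X[...,2]<.07); q=X[m]
print(q.mean(0),q.min(0),q.max(0))
for lo,hi in [(.012,.025),(.025,.04),(.04,.055)]:
    r=q[(q[:,2]>lo)&(q[:,2]<hi)]; print(lo,len(r),r.min(0),r.max(0))
E
```

```text
[0.49930218 0.03680553 0.3002949 ]
[253 139  11  50 514] [0.5212 0.0555 0.1166] ((519.904296875, 56.38370132446289), (49.50687026977539, 11.767529487609863), 4.135334014892578)
[0.41323446 0.3209914  0.03928355] [([144.5, 267.4, 163.6, 293.1], 0.79)]
[0.41282538 0.32207651 0.03181656] [0.38786195 0.30191784 0.01444929] [0.43696444 0.34722164 0.05265183]
0.012 50 [0.38786195 0.30191784 0.01444929] [0.43696444 0.34722164 0.02496728]
0.025 229 [0.3906866  0.30236949 0.02513815] [0.43465124 0.34651408 0.03956106]
0.04 28 [0.403843   0.31833341 0.04028212] [0.42056277 0.33853857 0.05265183]
```

View pics/w5.png

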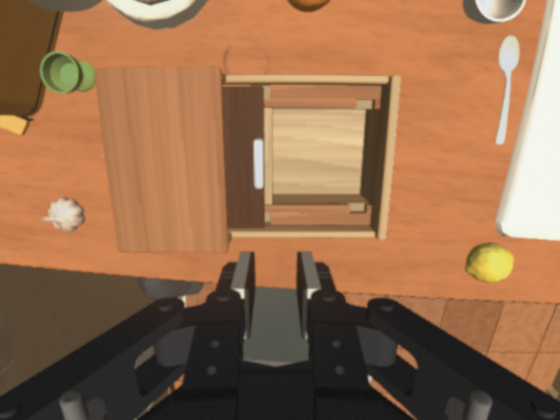

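View pics/t5.png

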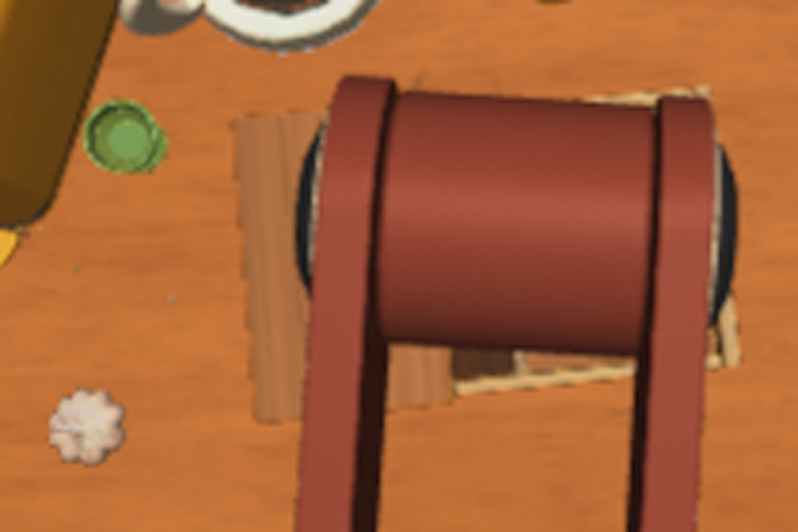

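The hatch is fully home: the tab is at (0.520, 0.056) against an expected (0.520, 0.056). The compartment is open, at px 270–365 × 105–205 in the wrist view. Next the garlic, near (0.4125, 0.3245).

Call:
play_rows:
  deltas:
    - [[-0.017,0.058,0],0]
    - [[-0.035,0.115,0],0]
    - [[-0.052,0.173,-0.02],0]
    - [[-0.07,0.23,-0.04],0]
    - [[-0.087,0.28,-0.06],0]
  grip: 1

```text
time: 13.05
tool_pos: [0.4107, 0.3181, 0.2368]
tool_rot: [0.0, 0.999, 0.04, -0.001]
contact_force: [0.8, 0.6, 0.2]
gripper_width: 0.995
```

Call:
play_rows:
  deltas:
    - [[0,0.008,-0.03],0]
    - [[0,0.008,-0.06],0]
    - [[0,0.008,-0.06],0]

```text
time: 13.42
tool_pos: [0.4097, 0.3232, 0.1745]
tool_rot: [0.002, 0.999, 0.04, -0.004]
contact_force: [0.7, 0.1, 0.6]
gripper_width: 1.002
```

```bash
python3 - <<'E'
from alum import *
s=status.state();print(s["tool_pos"],s["joint_pos"].round(2))
P,p,d,X=look("wrist","w6")
for o in outline_of("wrist","garlic_mid")[:2]:
    print(o["box"],o["confidence"]); q=X[o["region"]&(d>0)&(X[...,2]>.008)&(X[...,2]<.06)]; print(len(q),q.min(0).round(4),q.max(0).round(4),q.mean(0).round(4))
    for lo,hi in [(.008,.02),(.02,.03),(.03,.04),(.04,.06)]:
        r=q[(q[:,2]>lo)&(q[:,2]<hi)]; print(lo,len(r),*( [r.min(0).round(4),r.max(0).round(4)] if len(r) else []))
E
```

```text
[0.4096831  0.32323878 0.17448133] [ 0.53 -0.15  1.9   0.    1.4   2.02]
[242.0, 162.2, 298.8, 212.2] 0.78
1981 [0.3904 0.3015 0.0156] [0.4382 0.3486 0.0516] [0.4169 0.3251 0.0331]
0.008 16 [0.4087 0.3021 0.0156] [0.4369 0.3486 0.02  ]
0.02 559 [0.3904 0.3015 0.0202] [0.4382 0.3485 0.03  ]
0.03 1202 [0.3934 0.3058 0.03  ] [0.435  0.3447 0.0399]
0.04 204 [0.4075 0.3182 0.0401] [0.4201 0.3406 0.0516]
```

View pics/w6.png

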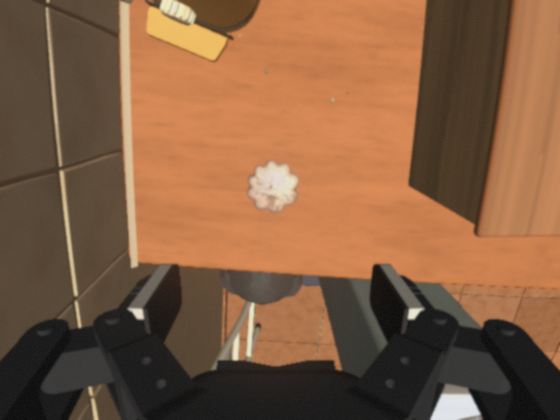

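The garlic is at px (273,187), centre (0.414, 0.325), between the finger planes. I'll descend around it.

Call:
play_rows:
  deltas:
    - [[0.001,0.0005,-0.04],0]
    - [[0.001,0.0005,-0.08],0]
    - [[0.001,0.0005,-0.11],0]
    - [[0.001,0.0005,-0.13],0]
    - [[0.001,0.0005,-0.13],0]

```text
time: 14.15
tool_pos: [0.4134, 0.3244, 0.0491]
tool_rot: [0.0, 0.999, 0.04, -0.001]
contact_force: [0.3, 0.2, 0.9]
gripper_width: 0.995
```

Call:
play_rows:
  deltas:
    - [[0,0,-0.012],0]
    - [[0,0,-0.024],0]
    - [[0,0,-0.034],0]
    - [[0,0,-0.034],0]

```text
time: 14.65
tool_pos: [0.4127, 0.3243, 0.0141]
tool_rot: [0.001, 0.999, 0.04, -0.001]
contact_force: [-0.4, -0.1, 0.1]
gripper_width: 1.001
```

Call:
play_rows:
  deltas:
    - [[0.001,0,-0.004],0]
    - [[0.001,0,-0.008],0]
    - [[0.001,0,-0.008],0]

```text
time: 15.02
tool_pos: [0.4143, 0.3246, 0.007]
tool_rot: [0.0, 0.999, 0.04, -0.0]
contact_force: [-0.2, -0.1, 0.1]
gripper_width: 1.003
```

Call:
play_rows:
  deltas:
    - [[0,0,0],0]
    - [[0,0,0],0]
    - [[0,0,0],0]
    - [[0,0,0],0]
    - [[0,0,0],0]
  grip: -1

```text
time: 15.65
tool_pos: [0.4152, 0.3252, 0.0082]
tool_rot: [-0.0, 0.999, 0.04, 0.001]
contact_force: [-0.4, 0.0, 5.3]
gripper_width: 0.519
```

Call:
play_rows:
  deltas:
    - [[0,0,0.01],0]
    - [[0,0,0.02],0]
    - [[0,0,0.04],0]
    - [[0,0,0.04],0]

```text
time: 16.15
tool_pos: [0.4158, 0.3255, 0.0493]
tool_rot: [-0.001, 0.999, 0.04, 0.002]
contact_force: [0.5, -0.4, 0.5]
gripper_width: 0.523
```

```bash
python3 - <<'E'
from alum import *
look("side","s7",(140,120,300,240),4.5); P,p,d,X=look("wrist","w7")
for o in outline_of("wrist","garlic_mid")[:2]:
    q=X[o["region"]&(d>0)]; print(o["box"],o["confidence"],len(q),q.min(0).round(4),q.max(0).round(4))
E
```

```text
[221.4, 229.4, 329.5, 332.7] 0.96 8308 [3.498e-01 3.013e-01 2.000e-04] [0.4399 0.3476 0.0917]
```

View pics/w7.png

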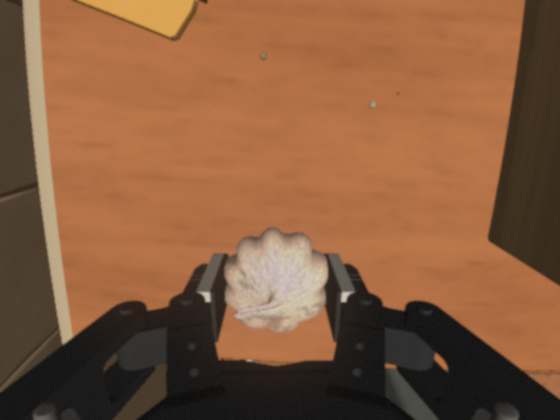

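View pics/s7.png

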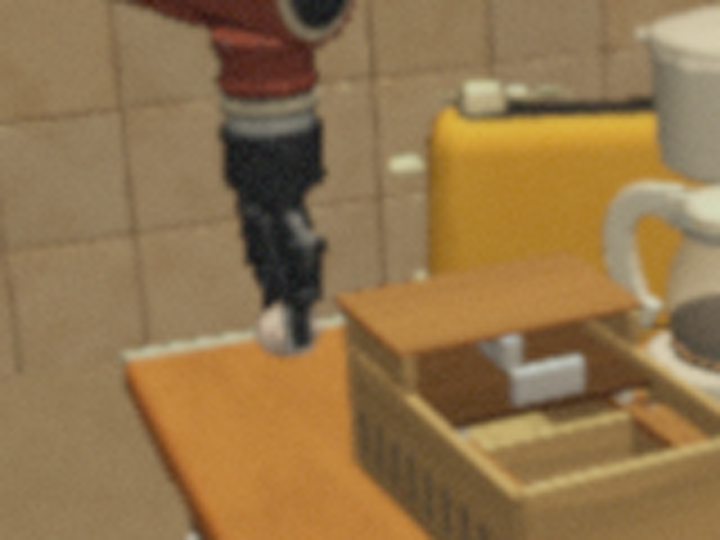

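The garlic is held (opening 0.52 ≈ 44 mm) and clear of the table. The compartment centre works out at (0.5255, −0.016). I'll lift and carry it over.

Call:
play_rows:
  deltas:
    - [[0,0,0.04],0]
    - [[0,0,0.09],0]
    - [[0,0,0.14],0]
    - [[0.01,-0.03,0.18],0]
    - [[0.02,-0.062,0.2],0]

```text
time: 16.92
tool_pos: [0.4352, 0.2625, 0.2494]
tool_rot: [-0.0, 0.999, 0.041, 0.001]
contact_force: [0.4, 0.5, -1.1]
gripper_width: 0.52
```

Call:
play_rows:
  deltas:
    - [[0.018,-0.056,0],0]
    - [[0.036,-0.112,0],0]
    - [[0.054,-0.168,0],0]
    - [[0.072,-0.224,0],0]
    - [[0.085,-0.265,0],0]

```text
time: 17.55
tool_pos: [0.5194, -0.0046, 0.246]
tool_rot: [-0.0, 0.999, 0.039, -0.001]
contact_force: [0.6, 0.4, 0.2]
gripper_width: 0.52
```

Call:
play_rows:
  deltas:
    - [[0.005,-0.014,0],0]
    - [[0.005,-0.014,0],0]
    - [[0.005,-0.014,-0.03],0]
    - [[0.005,-0.014,-0.06],0]
    - [[0.005,-0.014,-0.06],0]

```text
time: 18.18
tool_pos: [0.5222, -0.0143, 0.1841]
tool_rot: [-0.001, 0.999, 0.041, -0.003]
contact_force: [-0.8, 0.1, 0.2]
gripper_width: 0.518
```

```bash
python3 - <<'E'
from alum import *
print(status.state()["tool_pos"])
look("side","s8",(190,130,350,270),4); alum("wrist","w8")
E
```

```text
[ 0.52218485 -0.01430954  0.18411501]
[164 182  20  70 979] [0.5212 0.0553 0.1162] ((514.59765625, 58.91717529296875), (60.102317810058594, 18.39322280883789), 4.487459182739258)
```

View pics/w8.png

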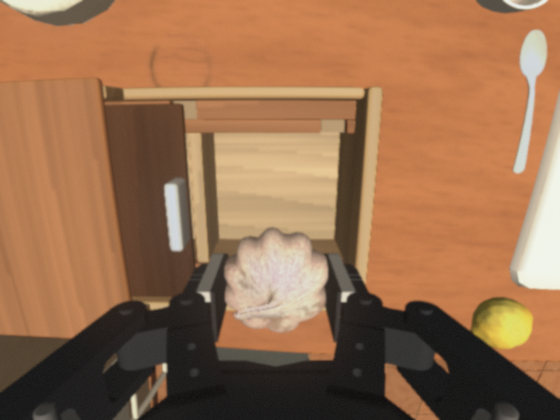

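Garlic is centred over the opening in the wrist view (px 277; compartment spans about 208–345). Lowering.

Call:
play_rows:
  deltas:
    - [[0.002,-0.001,-0.03],0]
    - [[0.002,-0.001,-0.06],0]
    - [[0.002,-0.001,-0.09],0]
    - [[0.002,-0.001,-0.12],0]
    - [[0.002,-0.001,-0.135],0]

```text
time: 18.9
tool_pos: [0.5269, -0.0169, 0.0524]
tool_rot: [-0.0, 0.999, 0.04, 0.0]
contact_force: [-0.3, 0.5, -0.1]
gripper_width: 0.521
```

Call:
play_rows:
  deltas:
    - [[0,0,-0.006],0]
    - [[0,0,-0.012],0]
    - [[0,0,-0.017],0]
    - [[0,0,-0.021],0]
    - [[0,0,-0.021],0]

```text
time: 19.52
tool_pos: [0.5292, -0.014, 0.0341]
tool_rot: [-0.003, 0.999, 0.04, 0.003]
contact_force: [1.7, 16.6, 5.2]
gripper_width: 0.52
```

There's an unexpected +16.6 N sideways force along y, so a finger linkage is probably meeting the −y end wall. I'll back up a little, shift towards +y and look.

Call:
play_rows:
  deltas:
    - [[0,0.0,0.01],0]
    - [[0,0.0,0.02],0]
    - [[0,0,0.02],0]

```text
time: 19.9
tool_pos: [0.528, -0.0178, 0.0532]
tool_rot: [0.001, 0.999, 0.04, 0.002]
contact_force: [0.0, -0.0, -0.8]
gripper_width: 0.522
```

```bash
python3 - <<'E'
from alum import *
s=status.state(); print(s["tool_pos"],s["contact_force"])
look("side","s9",(200,130,340,260),4.6); alum("wrist","w9")
E
```

```text
[ 0.52796116 -0.01780619  0.05322561] [ 0.04836308 -0.03146927 -0.77409101]
[   8  283   45   88 2269] [0.5342 0.0555 0.117 ] ((521.8763427734375, 70.10951232910156), (24.550891876220703, 57.88799285888672), 46.45967102050781)
[198 291  13  11  92] [0.5345 0.0072 0.092 ] ((534.4549560546875, 6.973051071166992), (5.642512321472168, 4.274218559265137), 34.86088180541992)
[340 291  14  11  94] [ 0.5386 -0.0429  0.0923] ((538.4656372070312, -42.708839416503906), (4.695030689239502, 5.718637466430664), 67.41055297851562)
[235 306  30  13 246] [ 0.5287 -0.0091  0.0922] ((529.0458984375, -9.229942321777344), (10.424306869506836, 4.948000431060791), 76.3915786743164)
```

View pics/s9.png

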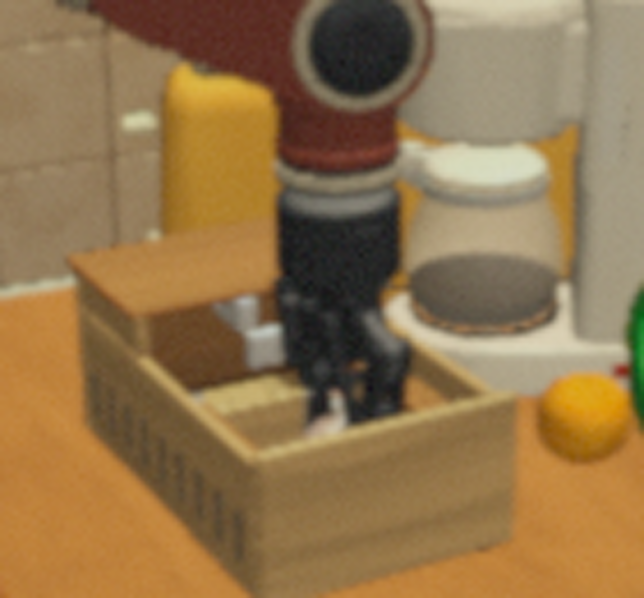

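View pics/w9.png

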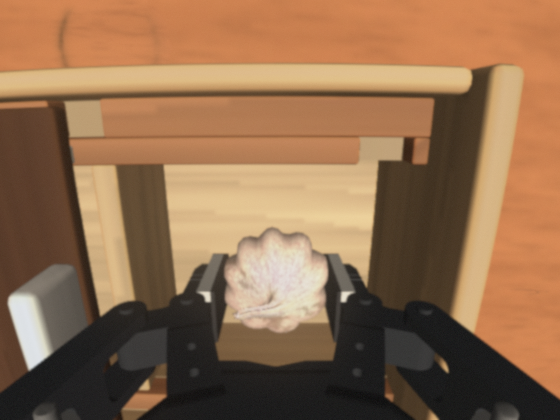

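The right linkage sits against the end wall. The wall is only about 59 mm from centre in y, but there is 79 mm in x above the runners. I'll raise, turn the jaws most of the way to x (a diagonal, about 55°) for more room, and lower again.

Call:
play_rows:
  deltas:
    - [[0,0,0.03],0]
    - [[0,0,0.06],0.1]
    - [[-0.001,0.002,0.07],0.28]
    - [[-0.001,0.002,0.07],0.46]
    - [[-0.001,0.002,0.07],0.64]

```text
time: 20.62
tool_pos: [0.5253, -0.0155, 0.121]
tool_rot: [-0.0, 0.935, 0.355, -0.0]
contact_force: [-0.7, -0.1, -0.1]
gripper_width: 0.519
```

Call:
play_rows:
  deltas:
    - [[0,0,0],0.16]
    - [[0,0,0],0.32]
    - [[0,0,0],0.32]
    - [[0,0,-0.03],0.32]
    - [[0,0,-0.05],0.32]

```text
time: 21.25
tool_pos: [0.5249, -0.0153, 0.07]
tool_rot: [-0.0, 0.869, 0.495, -0.0]
contact_force: [-0.3, 0.6, 0.0]
gripper_width: 0.523
```

```bash
python3 - <<'E'
from alum import *
s=status.state(); print(s["tool_pos"],s["contact_force"])
look("side","s10",(200,130,340,260),4.6); alum("wrist","w10")
E
```

```text
[ 0.52488936 -0.01528727  0.06997824] [-0.2536405   0.57082477  0.0278008 ]
[  77   99  139  117 5402] [0.5221 0.0551 0.1175] ((511.96044921875, 56.43637466430664), (66.18502807617188, 13.745877265930176), 4.0781660079956055)
[ 235  251   86   76 3823] [ 0.528  -0.0122  0.0958] ((525.9312133789062, -14.817466735839844), (33.01165771484375, 32.76909255981445), 52.125972747802734)
[199 291  12  11  89] [0.506  0.0048 0.1066] ((506.39599609375, 4.601157188415527), (5.599215507507324, 3.67160964012146), 87.78147888183594)
[340 291  14  11  94] [ 0.5494 -0.0204  0.1069] ((549.3648071289062, -19.96882438659668), (5.548499584197998, 4.5881028175354), 16.53377914428711)
```

View pics/w10.png

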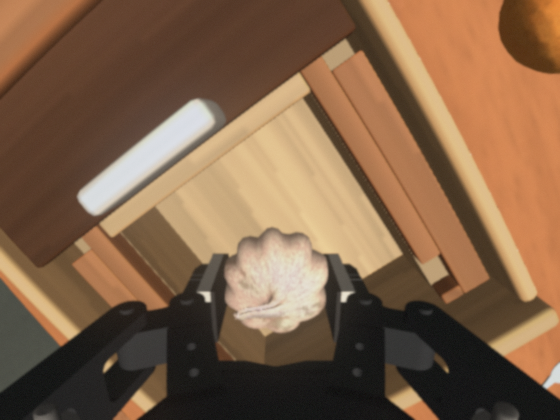

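Call:
play_rows:
  deltas:
    - [[0,0,-0.01],0]
    - [[0,0,-0.02],0]
    - [[0,0,-0.028],0]
    - [[0,0,-0.028],0]

```text
time: 21.85
tool_pos: [0.5249, -0.0152, 0.0425]
tool_rot: [-0.0, 0.868, 0.497, -0.001]
contact_force: [-0.2, 0.6, -0.8]
gripper_width: 0.52
```

Call:
play_rows:
  deltas:
    - [[0,0,-0.004],0]
    - [[0,0,-0.008],0]
    - [[0,0,-0.008],0]

```text
time: 22.22
tool_pos: [0.5252, -0.0152, 0.035]
tool_rot: [-0.0, 0.868, 0.497, -0.0]
contact_force: [-0.5, -0.2, 0.2]
gripper_width: 0.519
```

Free of contact now. Continuing down.

Call:
play_rows:
  deltas:
    - [[0,0,-0.003],0]
    - [[0,0,-0.006],0]
    - [[0,0,-0.006],0]

```text
time: 22.6
tool_pos: [0.5252, -0.0152, 0.029]
tool_rot: [-0.0, 0.868, 0.497, -0.0]
contact_force: [-0.2, -0.2, -0.2]
gripper_width: 0.52
```

Call:
play_rows:
  deltas:
    - [[0,0,-0.001],0]
    - [[0,0,-0.003],0]
    - [[0,0,-0.003],0]

```text
time: 22.98
tool_pos: [0.5255, -0.0153, 0.0263]
tool_rot: [0.0, 0.868, 0.497, 0.0]
contact_force: [0.5, -0.0, -0.6]
gripper_width: 0.52
```

Call:
play_rows:
  deltas:
    - [[0,0,-0.001],0]
    - [[0,0,-0.002],0]
    - [[0,0,-0.002],0]

```text
time: 23.35
tool_pos: [0.5256, -0.0153, 0.0262]
tool_rot: [-0.0, 0.868, 0.497, -0.001]
contact_force: [-6.2, 1.8, 12.1]
gripper_width: 0.519
```

Floor contact. I'll ease off 1.5 mm and open modestly.

Call:
play_rows:
  deltas:
    - [[0,0,0.0015],0]
    - [[0,0,0.0015],0]

```text
time: 23.6
tool_pos: [0.5258, -0.0153, 0.0262]
tool_rot: [0.0, 0.868, 0.497, 0.0]
contact_force: [-0.8, 0.8, 4.0]
gripper_width: 0.521
```

Call:
play_rows:
  deltas:
    - [[0,0,0],0]
    - [[0,0,0],0]
    - [[0,0,0],0]
  grip: 0.35

```text
time: 23.98
tool_pos: [0.5253, -0.0152, 0.0255]
tool_rot: [-0.0, 0.868, 0.497, -0.0]
contact_force: [-0.2, 0.3, 0.3]
gripper_width: 0.678
```

Call:
play_rows:
  deltas:
    - [[0,0,0.01],0]
    - [[0,0,0.025],0]
    - [[0,0,0.045],0]
    - [[0,0,0.07],0]
    - [[0,0,0.1],0]

```text
time: 24.6
tool_pos: [0.5255, -0.0152, 0.1276]
tool_rot: [0.0, 0.868, 0.497, 0.0]
contact_force: [-0.2, 0.1, -0.2]
gripper_width: 0.674
```

Call:
play_rows:
  deltas:
    - [[0,0,0.05],0]
    - [[0,-0.03,0.1],0]
    - [[0,-0.06,0.13],0]
    - [[-0.03,-0.1,0.13],0]
    - [[-0.06,-0.15,0.13],0]

```text
time: 25.22
tool_pos: [0.4652, -0.1661, 0.2582]
tool_rot: [0.002, 0.867, 0.498, 0.001]
contact_force: [0.6, -1.1, 0.6]
gripper_width: 0.675
```

Call:
play_rows:
  deltas:
    - [[-0.03,-0.05,0],0]
    - [[-0.06,-0.1,0],0]
    - [[-0.09,-0.15,0],0]
    - [[-0.09,-0.15,0],0]

```text
time: 25.72
tool_pos: [0.3736, -0.318, 0.2572]
tool_rot: [0.001, 0.869, 0.494, -0.0]
contact_force: [1.1, 2.2, -0.0]
gripper_width: 0.672
```

```bash
python3 - <<'E'
from alum import *
print(status.state()["tool_pos"])
alum("top","t11"); 
P,p,d,X=look("top","t11b",(130,130,420,310),2.75)
for o in outline_of("top","garlic_mid")[:2]:
    q=X[o["region"]&(d>0)]; print(o["box"],o["confidence"],q.min(0).round(3),q.max(0).round(3))
z=np.load("top0.npz")["p"]
df=(cv2.absdiff(p,z).max(2)>60).astype(np.uint8); n,l,s,c=cv2.connectedComponentsWithStats(df)
print([x.tolist() for x in s[1:] if x[4]>15])
look("side","s11",(180,120,420,320),3.3)
E
```

```text
[ 0.37362312 -0.31798701  0.25723011]
[535 111  12  11  46] [ 0.7908 -0.6184  0.1129] ((790.4463500976562, -618.4864501953125), (24.18220329284668, 16.78931999206543), 19.47045135498047)
[294 133  25  15 140] [ 0.7339 -0.0543  0.1229] ((735.647216796875, -52.54823684692383), (59.034358978271484, 18.697050094604492), 71.98150634765625)
[257 224   6  22  88] [0.5193 0.0562 0.1164] ((519.8954467773438, 56.541141510009766), (50.92539978027344, 9.110138893127441), 4.580994129180908)
[154.8, 197.3, 174.4, 214.7] 0.64 [ 0.577  0.276 -0.002] [0.62  0.321 0.054]
[281.3, 222.8, 298.0, 245.9] 0.62 [ 0.501 -0.037  0.014] [0.546 0.008 0.068]
[[257, 199, 60, 68, 3105], [244, 204, 9, 9, 75], [245, 216, 14, 53, 502], [397, 268, 163, 152, 6817], [143, 273, 19, 18, 252], [502, 320, 58, 100, 3022], [506, 338, 11, 7, 17], [268, 376, 28, 11, 34], [457, 379, 39, 41, 101], [236, 382, 74, 38, 1782], [190, 385, 51, 35, 918], [307, 414, 4, 6, 22]]
```

View pics/t11b.png

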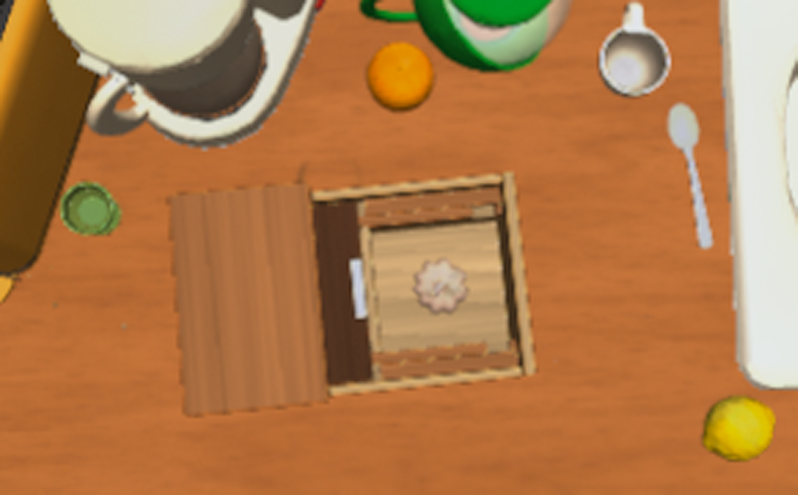

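View pics/s11.png

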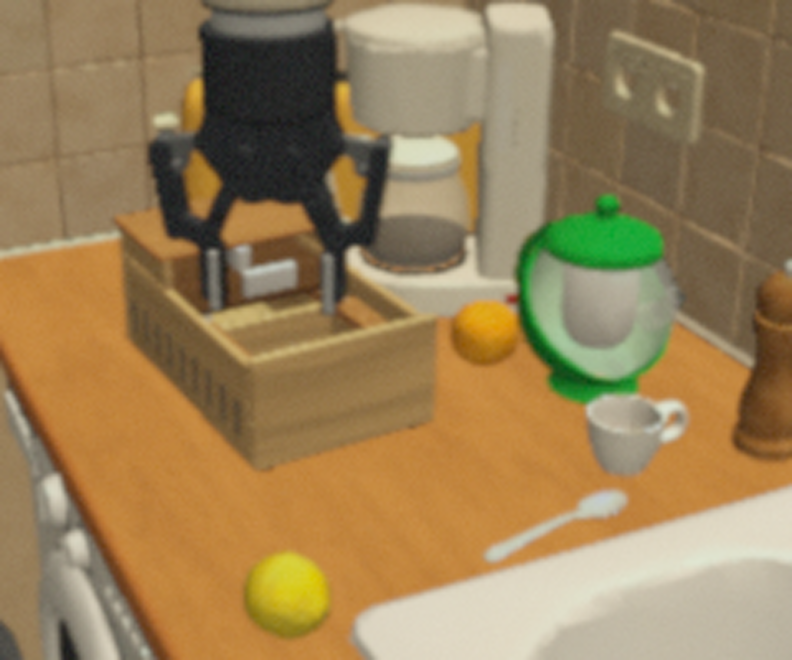

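The top view shows the garlic at crop px (440,285) on the compartment floor, with the hatch parked and its tab at (0.5195, 0.056). The lemon is still at full-image px (398,286), and the other things have not moved. Handing in.

```bash
python3 -c "
from plant import ticket,status
print(ticket.job_done(), status.state()['time'])"
```

```text
the job is handed in; nothing more can be done
the job is handed in; nothing more can be done
```

The garlic bulb is in the keeper's compartment, the hatch is parked fully home under the shelf, and the job was handed in at about 26 s.

1. **Hatch off its seat:** I lifted it about 14 mm by the handle inside its channels and slid it 35 mm towards the shelf. I then set it down and let go. It lay level on the runners, with the panel top at 94 mm.
2. **Hatch home:** I took it by its end tab and slid it until it met the far wall at about 13 N.
3. **Garlic:** I picked it up, lowered it to the compartment floor and released it there.

**One hitch:** on the first lowering, the gripper touched what looked like the end wall, with about 17 N sideways. I raised it, turned the jaws onto the diagonal and lowered again without contact until the garlic met the floor at about 12 N.

**Last checks:**
- **Hatch:** the tab was at (0.5195, 0.056), within about 1 mm of its fully home position.
- **Garlic:** it stood at about the compartment's centre, its top at z ≈ 0.068.
- **Other things:** the lemon, mandarin, mug, egg cup and teaspoon showed no movement in the top view.
- **Robot:** the arm was clear of everything.

**Disagreement:** the detection network's top-ranked "garlic" (0.64) in the final picture was the egg cup. Its second (0.62) was the real bulb, which I confirmed in the picture.

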